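# Drive the worn bush out of a cart's axle sleeve with the drift that fits

### The job

A worn bush is stuck in the axle sleeve held in the vice. From the four wooden drifts in the rack take the one that is right for it - it must enter the sleeve, bear on the bush instead of slipping through its hole, and be long enough to reach right through - and, touching the bush with no other drift, push the bush out of the far end so that it drops into the tray. Then draw the drift out and put it back in the notches it came from, leaving the other drifts in theirs, the tray in its place and the other things on the bench undisturbed.

Things in the scene. Friction and masses are not known exactly. Their poses are not given: they have to be found in the camera images.
- vice: grey bench vice fixed to the bench, 280 mm long along its y, jaw tops 125 mm up, jaws 41 mm either side of the origin along x. Clamped level in it, along x: a steel axle sleeve, an open tube 52 mm outside, 40 mm bore, from x = -45 mm (near mouth) to +65 mm (far mouth), axis 112 mm up; its 76 mm square flange, at x = +50 mm, reaches 150 mm up. Origin on the bench below the sleeve; z up
- sleeve_near (a point): centre of the sleeve's near mouth (the one away from the tray), on the bore axis, 112 mm above the bench; axes as the vice's
- sleeve_far (a point): centre of the sleeve's far mouth (the one over the tray), on the bore axis, 110 mm along +x of the vice from sleeve_near; axes as the vice's
- bush: worn grey plastic bush, a plain tube 38 mm outside, 20 mm hole, 50 mm long, stuck somewhere inside the sleeve; it slides at a push of about 5 to 15 N along the axis and drops out once it is through. Origin at its centre, x along its axis
- tray: low open aluminium tray 160 x 150 mm (its x and y), walls 3 mm thick and 36 mm high, loose on the bench below the sleeve's far mouth. Origin at the centre of its underside, z up
- rack: wooden rack fixed on the bench: two notched battens, 14 mm thick and 27 mm high, 25 mm either side of its centre along x; four pairs of 90-degree V notches 76 mm apart along y, bottoms 10 mm above the bench. Each drift lies along the rack's x across both battens. Origin on the bench at the rack's centre, z up
- drift_thin: plain round wooden drift (short dowel), 15 mm thick, 200 mm long, edges bevelled 2.5 mm, lying in one of the rack's four notch pairs with its axis 21 mm above the bench. Origin at its centre, x along its axis (either end may be used)
- drift_medium: plain round wooden drift (short dowel), 32 mm thick, 200 mm long, edges bevelled 2.5 mm, lying in one of the rack's four notch pairs with its axis 33 mm above the bench. Origin at its centre, x along its axis (either end may be used)
- drift_short: plain round wooden drift (short dowel), 32 mm thick, 85 mm long, edges bevelled 2.5 mm, lying in one of the rack's four notch pairs with its axis 33 mm above the bench. Origin at its centre, x along its axis (either end may be used)
- drift_thick: plain round wooden drift (short dowel), 44 mm thick, 200 mm long, edges bevelled 2.5 mm, lying in one of the rack's four notch pairs with its axis 41 mm above the bench. Origin at its centre, x along its axis (either end may be used)
- new_bush: new grey bush like the stuck one (38 mm outside, 20 mm hole, 50 mm long) standing on end; not needed now. Origin at its centre
- grease_tin: round lidded aluminium tin, 76 mm across, 46 mm high; a bystander. Origin at the centre of its underside
- spanner: flat steel spanner 180 mm long, lying; a bystander. Origin under its middle
- clay_pot: terracotta pot 110 mm across, 100 mm high; a bystander. Origin at the centre of its underside
- hammer: hammer with wooden handle, 250 mm long, lying; a bystander. Origin under its middle
- trowel: garden trowel with wooden handle, 320 mm long, lying; a bystander. Origin under its middle
Things that resemble listed ones, but are neither listed nor needed, are in the scene too. Leave any orange or purple look-alike of the drift_medium alone.

How it is judged:
On the way, in this order (a step that is already met when the one before it is completed fails the run):
1. the right drift (32 mm thick, 200 mm long) is inside the sleeve and pushes on the bush (contact force between drift_medium and bush above 1 N and angle between the x axis of drift_medium and the x axis of vice, either way round below 0.2 rad and z of drift_medium in the frame of vice between 0.102 and 0.122 m and y of drift_medium in the frame of vice between -0.01 and 0.01 m), for 0.1 s.
2. the bush has dropped from the far end into the tray (x of bush in the frame of tray between -0.078 and 0.078 m and y of bush in the frame of tray between -0.073 and 0.073 m and z of bush in the frame of tray below 0.05 m), for 0.2 s.
At the end, for the whole second after the job is handed in: The bush is at rest in the tray; the tray is flat and within 40 mm of its place; the right drift is at rest in its own notches, within 30 mm of where it lay and parallel to them within 0.12 rad; the other drifts are within 30 mm of where they lay (all of step 2 and linear speed of each of bush, drift_medium below 0.02 m/s and distance of tray from where it was at the start of the episode below 0.04 m and angle between tray's own z axis and vertical below 0.1 rad and distance of each of drift_medium, drift_thin, drift_short, drift_thick from where it was at the start of the episode below 0.03 m and angle between the x axis of drift_medium and the x axis of rack, either way round below 0.12 rad and z of drift_medium in the frame of rack below 0.038 m); the robot touches nothing.
It fails at once if a wrong drift is pressed on the bush (over 0.5 N) (contact force between any of drift_thin, drift_short, drift_thick and bush above 0.5 N).
It fails at once if a bystander is moved more than 40 mm (distance of any of new_bush, grease_tin, spanner, clay_pot, hammer, trowel from where it was at the start of the episode above 0.04 m).
It also fails if it takes over 53 s, if anything falls off the work surface, if the arm or the gripper's body presses on something with over 40 N, if the wrist force passes 120 N, or if a joint passes its speed limit or range.

### The arm

A 7-joint arm with a two-finger parallel gripper is mounted at the origin on the work surface. World frame = base frame: x ahead of the robot, y to its left, z up, the work surface at z = 0. Lengths are in m, angles in rad, forces in N, time in s.
With the tool pointing down it reaches from about 0.4 to 0.925 m from the base axis. Payload 5.6 kg.
Tool frame: the origin (TCP) lies midway between the tips of the shut fingers; the grasp point (between the pads) lies r.grip_depth behind it (r.grip_depth is the distance from the TCP to the grasp point, in m); z points along the fingers, y is the direction in which the jaws open and shut (so a half turn about z gives the same grasp; the last joint's range is limited). The gripper opens to 85 mm and grips with 20 to 120 N. Pads are 22 mm wide; open, the fingers measure 114 mm over their backs; the gripper's body (76 mm by 85 mm) begins 54 mm behind the grasp point. The pads swing forward as they close: fully open they stand 13 mm farther back than shut.
Start: joints at [1.18, 0.468, -0.012, 1.603, 0.006, 1.071, -0.056], TCP at [0.221, -0.611, 0.231] pointing down, gripper open.
Joint ranges: [-2.53, 2.53], [-0.31, 2.02], [-1.57, 1.55], [0.28, 2.44], [-1.29, 4.43], [0.15, 1.84], [-2.92, 2.92]. Speed limits (rad/s): [2.57, 2.57, 3.14, 3.14, 3.14, 3.14, 3.14].

### API

Orientations are given as [roll, pitch, yaw] about the fixed x, y, z axes, in that order (R = Rz(yaw) Ry(pitch) Rx(roll)).
In Python, from bench import status, eyes, job, r gives the robot as it stands.
- The arm moves only by the shell command python3 -m inch 'ROWS'. ROWS is JSON, a list of rows, each a list of 5 numbers: the opening, from -1 (shut) to 1 (fully open), then the shift along the tool's x, y, z as a fraction of full scale, then the turn about the tool's z as a fraction of full scale. In form: [[grip, tx, ty, tz, yaw], ...]. A call has 1 to 5 rows; each row is the pose to reach, as a shift and turn from the pose measured when the call began, along the tool's axes at that moment; what a row does not reach only later rows make up. Full scale, the value 1, is 1 m for a shift and 90 degrees for a turn. A row lasts 1/8 s, in which the tool goes at most 62.5 mm and 10.7 degrees, less where a joint would pass 70% of its speed; a pose out of reach is approached as far as the arm can. A call with a number of a shift or a turn outside -1 to 1 is refused whole. A call with a gripper value outside its range is refused whole. The fingers move at their own pace and stop on an object; the grip force is fixed at half the most. Time passes only in rows, so rows that repeat a pose let the fingers close. It gives the time, the measured TCP pose, the force and the opening at its end, in the units of the state.
- status.observe(): the state, without advancing time (a new reading comes with each control period).
- eyes.grab_frame(name): name is "scene" or "top"; returns a dict with "frame" (400x640x3 uint8, blue, green, red), "intrinsics" (3x3 intrinsics, pixels), "origin" and "orientation" of the camera in the world. Camera axes: x right, y down, z forward; pixel columns grow to the right and rows downward; lengths in m; the calibration is good to about 2 mm. A picture is of the moment at which its call begins. There is no depth.
- job.job_done(): hands the job in, once; it reports no verdict.
The state is a dict: "clock": time; "q": joint angles; "joint_velocities": joint speeds; "joint_efforts": joint torques, N m; "tool_pos": TCP position; "eef_rot": TCP orientation; "contact_force": force on the tool from outside, world axes, zero at the start; "torque": the same for the moment, N m; "width": finger opening in m.
Only numpy, scipy, OpenCV 4.12 (cv2) and the standard library are available. Lean on these libraries where they do the work, as an engineer would, in place of code of your own. Each camera call takes 0.05 s, during which the arm holds its last target.

## Working session

There is one attempt and no reset: what is moved stays moved. The work goes in short steps, Python scripts to look and compute and a shell command to move; the robot and the scene stay as the last step left them, time stands still between calls to the robot, and variables do not carry over. Pictures are saved under pics/ and viewed, and the job is handed in when it is done.

```bash
ls; mkdir -p pics; python3 - <<'E'
from bench import status, eyes, job, r
import cv2
print(status.observe()); print(r.grip_depth)
for n in("scene","top"):
    d=eyes.grab_frame(n); cv2.imwrite(f"pics/{n}0.png",d["frame"]); print(n,d["intrinsics"],d["origin"],d["orientation"])
E
```

```text
pics
{'clock': 0.0, 'q': array([ 1.18000975,  0.46833938, -0.01161669,  1.60367322,  0.00598653,
        1.07142183, -0.05629975]), 'joint_velocities': array([-0.00025744, -0.00090663, -0.00037553, -0.00032051,  0.00147272,
        0.00072918,  0.00143898]), 'joint_efforts': array([-3.06975307e-04, -5.32391059e+01,  2.13211850e-02, -2.51304603e+01,
        1.14664872e-02,  7.53303204e-03, -1.45018794e-05]), 'tool_pos': array([ 0.22127635, -0.61055028,  0.23034234]), 'eef_rot': array([-3.13978882e+00,  1.08204464e-04,  3.47729145e-01]), 'contact_force': array([-0.08695973, -0.28775221, -0.66885658]), 'torque': array([0.0205578 , 0.00748007, 0.00371053]), 'width': 0.08508280973905888}
0.0187
scene [[413.83685916   0.         317.93076179]
 [  0.         413.83685916 198.44588982]
 [  0.           0.           1.        ]] [1.16322597 0.50926549 0.99399479] [-2.45870485e+00 -1.75562442e-03  2.05745528e+00]
top [[377.11031373   0.         314.96365213]
 [  0.         377.11031373 200.83542013]
 [  0.           0.           1.        ]] [0.42513447 0.17145352 1.37250973] [-3.05887747  0.00885295 -1.59588405]
```

View pics/scene0.png

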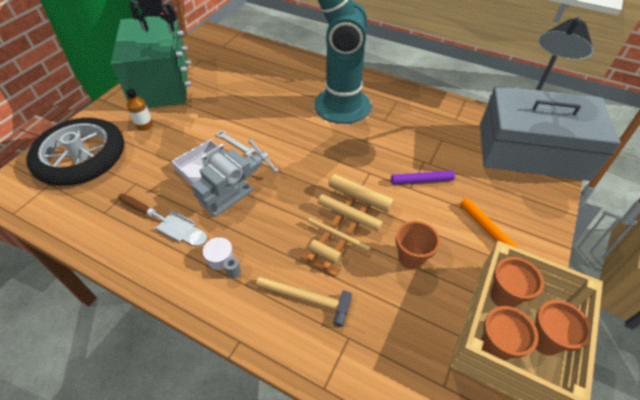

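View pics/top0.png

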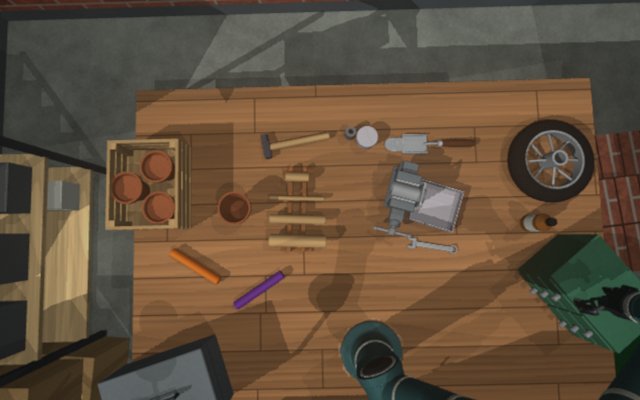

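```bash
python3 - <<'E'
import cv2
t=cv2.imread("pics/top0.png")
cv2.imwrite("pics/t_rack.png",cv2.resize(t[160:260,250:350],None,fx=6,fy=6,interpolation=cv2.INTER_CUBIC))
cv2.imwrite("pics/t_vice.png",cv2.resize(t[150:260,365:475],None,fx=5.4,fy=5.4,interpolation=cv2.INTER_CUBIC))
s=cv2.imread("pics/scene0.png")
cv2.imwrite("pics/s_rack.png",cv2.resize(s[165:285,295:405],None,fx=5,fy=5,interpolation=cv2.INTER_CUBIC))
cv2.imwrite("pics/s_vice.png",cv2.resize(s[120:220,165:285],None,fx=6,fy=6,interpolation=cv2.INTER_CUBIC))
E
```

```text
(no output)
```

View pics/t_rack.png

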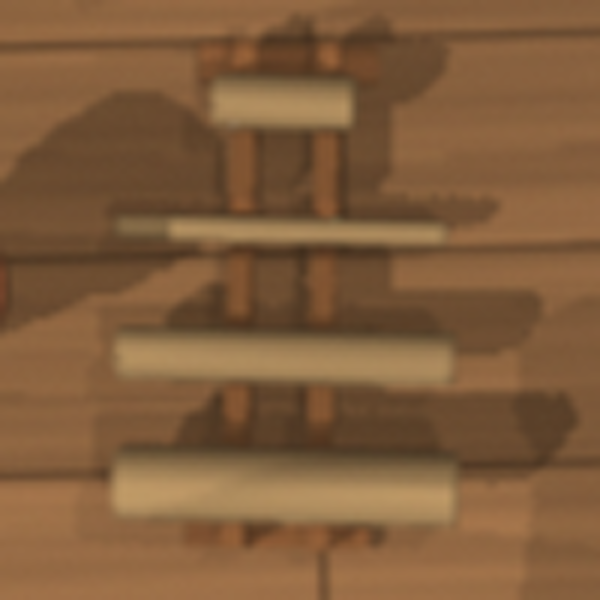

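View pics/t_vice.png

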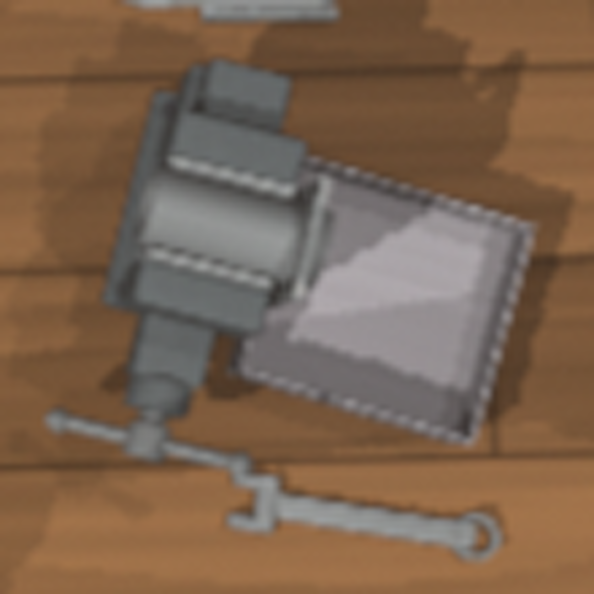

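View pics/s_rack.png

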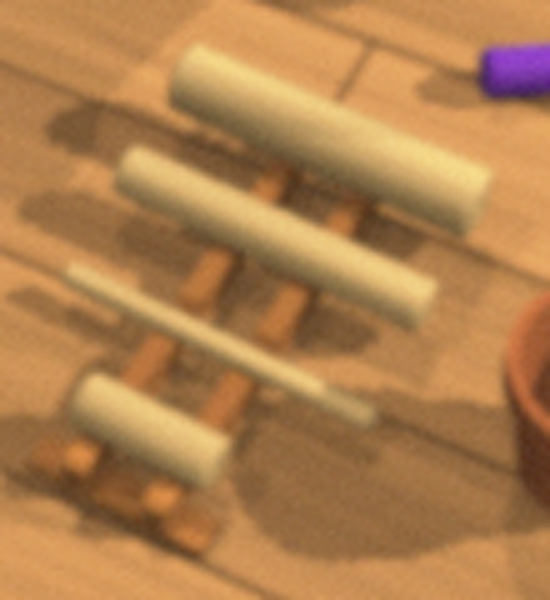

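View pics/s_vice.png

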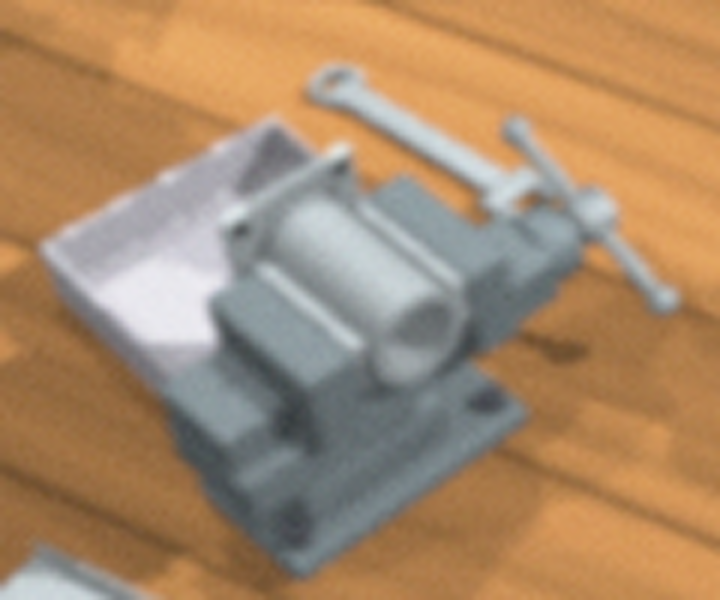

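```bash
python3 - <<'E'
import cv2
t=cv2.imread("pics/top0.png")
cv2.imwrite("pics/t_vice2.png",cv2.resize(t[158:214,383:433],None,fx=12,fy=10.7,interpolation=cv2.INTER_CUBIC))
s=cv2.imread("pics/scene0.png")
cv2.imwrite("pics/s_vice2.png",cv2.resize(s[140:200,200:250],None,fx=10,fy=10,interpolation=cv2.INTER_CUBIC))
E
```

```text
(no output)
```

View pics/t_vice2.png

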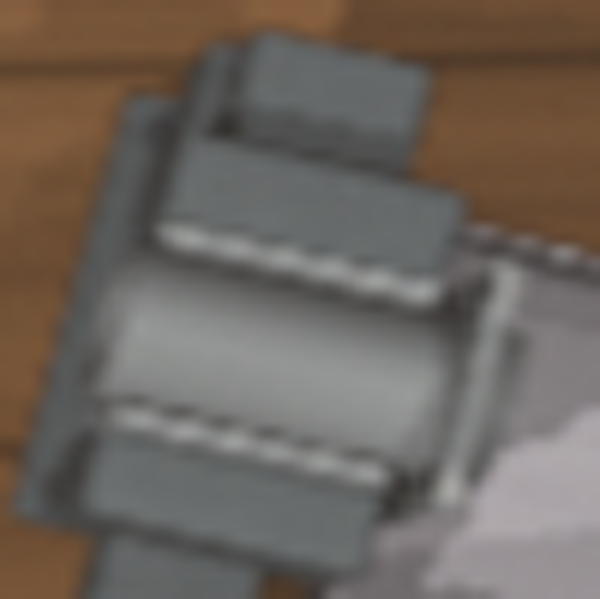

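View pics/s_vice2.png

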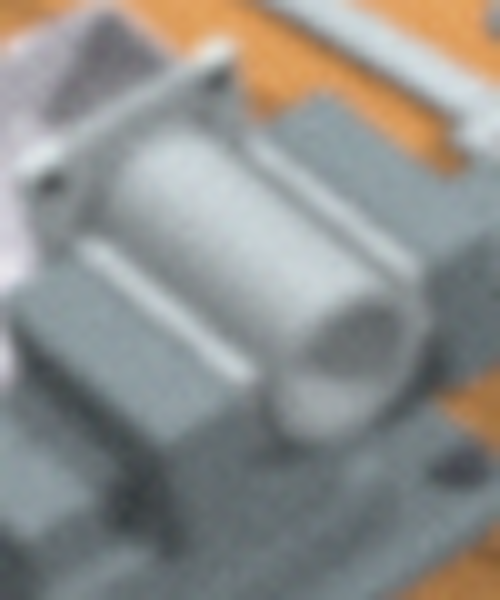

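```bash
cat > h.py <<'E'
import numpy as np, cv2
from scipy.spatial.transform import Rotation as R
from scipy.optimize import least_squares
C={'scene':(413.83685916,317.93076179,198.44588982,[1.16322597,0.50926549,0.99399479],[-2.45870485e+00,-1.75562442e-03,2.05745528e+00]),
'top':(377.11031373,314.96365213,200.83542013,[0.42513447,0.17145352,1.37250973],[-3.05887747,0.00885295,-1.59588405])}
def proj(c,P):
    f,cx,cy,o,e=C[c]; p=(np.atleast_2d(P)-o)@R.from_euler('xyz',e).as_matrix()
    return np.c_[f*p[:,0]/p[:,2]+cx,f*p[:,1]/p[:,2]+cy]
def back(c,uv,z):
    f,cx,cy,o,e=C[c]; d=R.from_euler('xyz',e).as_matrix()@np.array([(uv[0]-cx)/f,(uv[1]-cy)/f,1]); o=np.array(o)
    return o+d*(z-o[2])/d[2]
def place(L,x,y,yaw): 
    L=np.atleast_2d(L); return np.c_[R.from_euler('z',yaw).as_matrix()[:2,:2].dot(L[:,:2].T).T+[x,y],L[:,2]]
E
python3 - <<'E'
from h import *
T=lambda u,v:(383+(u+.5)/12-.5,158+(v+.5)/10.7-.5)
S=lambda u,v:(200+(u+.5)/10-.5,140+(v+.5)/10-.5)
top=[T(160,238),T(440,295),T(110,410),T(385,472),T(505,270),T(450,498)]
sc=[S(20,175),S(235,45),S(350,365),S(250,380),S(418,270),S(82,243),S(250,140)]
def mod(p):
    w=p[3]
    Lt=[[-.041,w,.125],[.041,w,.125],[-.041,-w,.125],[.041,-w,.125],[.05,.038,.15],[.05,-.038,.15]]
    Ls=[[.05,.038,.15],[.05,-.038,.15],[-.045,0,.112],[-.041,w,.125],[-.041,-w,.125],[.041,w,.125],[.041,-w,.125]]
    return proj('top',place(Lt,*p[:3])),proj('scene',place(Ls,*p[:3]))
def res(p,k):
    a,b=mod(p); ra=(a-top).ravel(); rb=(b-sc).ravel()
    return {'t':ra,'s':rb,'b':np.r_[ra,rb]}[k]
for k in 'tsb':
    s=least_squares(res,[.45,0,-1.8,.026],args=(k,),loss='soft_l1'); print(k,s.x.round(4),np.degrees(s.x[2]),s.fun.reshape(-1,2).round(1).tolist())
p=s.x; print('near,far',place([[-.045,0,.112],[.065,0,.112]],*p[:3]))
# drift
D=lambda u,v:(250+(u+.5)/6-.5,160+(v+.5)/6-.5)
def ends(a,b,z): 
    A,B=back('top',a,z),back('top',b,z); print((A+B)/2,np.linalg.norm(A-B),np.degrees(np.arctan2(*(B-A)[1::-1])))
ends(D(115,354),D(454,360),.033)
ends(D(112,483),D(457,490),.041)
ends(D(116,226),D(447,234),.021)
ends(D(211,101),D(354,105),.033)
S=lambda u,v:(295+(u+.5)/5-.5,165+(v+.5)/5-.5)
A,B=back('scene',S(128,170),.033),back('scene',S(424,305),.033);print((A+B)/2,np.linalg.norm(A-B),np.degrees(np.arctan2(*(B-A)[1::-1])))
E
```

```text
t [ 0.5552 -0.1213 -1.8396  0.0282] -105.4013292655279 [[-0.6, -0.3], [0.2, 0.2], [-0.2, -0.0], [1.0, 0.1], [0.2, -0.6], [-0.4, 0.6]]
s [ 0.5548 -0.1171 -1.8635  0.0302] -106.77300392960896 [[0.0, -0.0], [-0.1, -0.1], [0.3, 0.2], [0.2, 0.5], [0.2, 0.5], [-0.3, -0.6], [-0.4, -0.7]]
b [ 0.5547 -0.1189 -1.8533  0.0292] -106.18629449268518 [[-1.1, -0.6], [-0.4, 0.3], [-1.1, 0.2], [0.1, 0.7], [-0.4, -0.2], [-1.3, 1.0], [-0.5, -0.1], [-0.8, -0.3], [-0.1, -0.1], [0.1, 0.1], [-0.5, 0.3], [-0.5, -0.8], [-1.3, -0.7]]
near,far [[ 0.56724102 -0.0756384   0.112     ]
 [ 0.53657727 -0.18127805  0.112     ]]
[0.47309169 0.24601298 0.033     ] 0.200805430676793 -92.46770738456277
[0.39702638 0.24717431 0.041     ] 0.20219231644625696 -92.58160851580546
[0.54971078 0.2468715  0.021     ] 0.1987856345606027 -92.87276645298142
[0.62475947 0.2439381  0.033     ] 0.08552714202982102 -93.12756541800304
[0.47314893 0.24873684 0.033     ] 0.19478486995337965 87.44907850350144
```

```bash
cat > g.py <<'E'
from h import *
import sys
from bench import status
def show():
    s=status.observe(); e=s['eef_rot']
    print('t',round(s['clock'],2),'pos',s['tool_pos'].round(4),'rpy',np.degrees(e).round(2),'F',s['contact_force'].round(1),'w',round(s['width'],4),'q1,7',s['q'][[0,6]].round(2))
    return s
def to(x,y,z,yawdeg):
    s=show(); M=R.from_euler('xyz',s['eef_rot']).as_matrix()
    d=M.T@(np.array([x,y,z])-s['tool_pos']); tx=M[:,0]; cur=np.degrees(np.arctan2(tx[1],tx[0]))
    turn=-((yawdeg-cur+180)%360-180)
    print('rows shift',d.round(4),'turn',round(turn/90,4),'dist',np.linalg.norm(d).round(3))
if __name__=='__main__': to(*map(float,sys.argv[1:5]))
E
python3 g.py 0.5 -0.35 0.26 60
```

```text
t 0.1 pos [ 0.2213 -0.6106  0.2304] rpy [-1.7991e+02  1.0000e-02  1.9920e+01] F [-0.5 -0.1 -1.6] w 0.0851 q1,7 [ 1.18 -0.06]
rows shift [ 0.3508 -0.1501 -0.0294] turn -0.4453 dist 0.383
```

```bash
python3 -m inch '[[0.3,0.35,-0.15,-0.03,-0.44],[0.3,0.35,-0.15,-0.03,-0.44],[0.3,0.35,-0.15,-0.03,-0.44],[0.3,0.35,-0.15,-0.03,-0.44],[0.3,0.35,-0.15,-0.03,-0.44]]'; python3 g.py 0.5 -0.0 0.26 80
```

```text
clock: 0.72
tool_pos: [0.4496, -0.3963, 0.2552]
eef_rot: [-3.14, -0.001, 1.04]
contact_force: [0.2, -1.0, 0.6]
width: 0.0557
t 0.72 pos [ 0.4496 -0.3963  0.2552] rpy [-1.799e+02 -6.000e-02  5.956e+01] F [ 0.2 -1.   0.6] w 0.0557 q1,7 [0.87 0.05]
rows shift [ 0.3672 -0.1574 -0.0042] turn -0.2271 dist 0.4
```

```bash
python3 -m inch '[[0.3,0.37,-0.16,-0.005,-0.23],[0.3,0.37,-0.16,-0.005,-0.23],[0.3,0.37,-0.16,-0.005,-0.23],[0.3,0.37,-0.16,-0.005,-0.23],[0.3,0.37,-0.16,-0.005,-0.23]]'; python3 g.py 0.475 0.294 0.16 87.5
```

```text
clock: 1.35
tool_pos: [0.4874, -0.086, 0.2595]
eef_rot: [-3.14, -0.001, 1.4]
contact_force: [1.0, -0.1, 0.4]
width: 0.0555
t 1.35 pos [ 0.4874 -0.086   0.2595] rpy [-1.7993e+02 -8.0000e-02  8.0240e+01] F [ 1.  -0.1  0.4] w 0.0555 q1,7 [ 0.54 -0.17]
rows shift [ 0.3722 -0.0765  0.1001] turn -0.0807 dist 0.393
```

```bash
python3 - <<'E'
from bench import eyes
import cv2
from h import *
for n in("scene","top"):
    d=eyes.grab_frame(n); f=d["frame"]; cv2.imwrite(f"pics/{n}1.png",f)
    print(n,proj(n,[[.473,.246,.033],[.475,.294,.033]]))
t=cv2.imread("pics/top0.png")
E
```

```text
scene [[348.21208144 211.36748324]
 [362.99057075 218.06447057]]
top [[296.98237034 219.10867691]
 [283.46949942 218.88881349]]
```

```bash
python3 -m inch '[[0.3,0.37,-0.076,0.08,-0.08],[0.3,0.37,-0.076,0.08,-0.08],[0.3,0.37,-0.076,0.08,-0.08],[0.3,0.37,-0.076,0.08,-0.08],[0.3,0.37,-0.076,0.08,-0.08]]'; python3 g.py 0.475 0.294 0.16 87.5
```

```text
clock: 2.08
tool_pos: [0.4748, 0.2192, 0.1971]
eef_rot: [-3.141, -0.004, 1.537]
contact_force: [0.2, -1.5, 0.2]
width: 0.0553
t 2.08 pos [0.4748 0.2192 0.1971] rpy [-179.99   -0.22   88.06] F [ 0.2 -1.5  0.2] w 0.0553 q1,7 [ 0.03 -0.77]
rows shift [ 0.0746 -0.0023  0.0374] turn 0.0062 dist 0.084
```

```bash
python3 -m inch '[[0.3,0.075,-0.002,0.037,0.006],[0.3,0.075,-0.002,0.037,0.006],[0.3,0.075,-0.002,0.037,0.006],[0.3,0.075,-0.002,0.037,0.006]]'; python3 g.py 0.475 0.294 0.06 87.5; python3 - <<'E'
from bench import eyes
import cv2
from h import *
for n,(a,b,c,d_) in dict(scene=(130,250,320,420),top=(165,255,240,340)).items():
    f=eyes.grab_frame(n)["frame"]; cv2.imwrite(f"pics/{n}2.png",cv2.resize(f[a:b,c:d_],None,fx=5,fy=5,interpolation=cv2.INTER_CUBIC))
E
```

```text
clock: 2.58
tool_pos: [0.4758, 0.2929, 0.1604]
eef_rot: [-3.142, -0.003, 1.526]
contact_force: [1.3, 0.4, -0.6]
width: 0.0553
t 2.58 pos [0.4758 0.2929 0.1604] rpy [-1.800e+02 -1.600e-01  8.744e+01] F [ 1.3  0.4 -0.6] w 0.0553 q1,7 [-0.13 -0.95]
rows shift [ 0.0008 -0.0009  0.1005] turn -0.0007 dist 0.1
```

View pics/scene2.png

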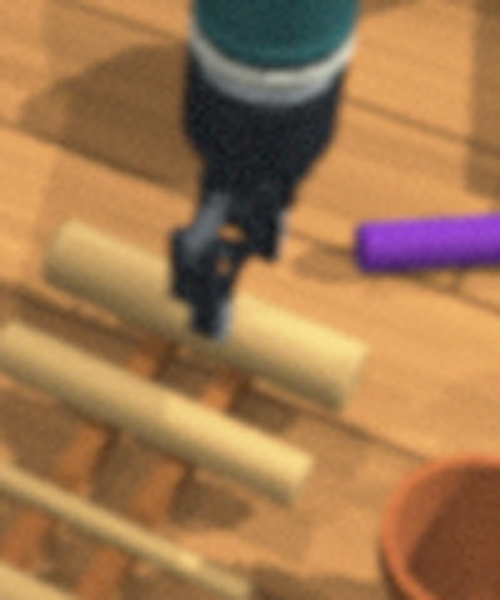

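View pics/top2.png

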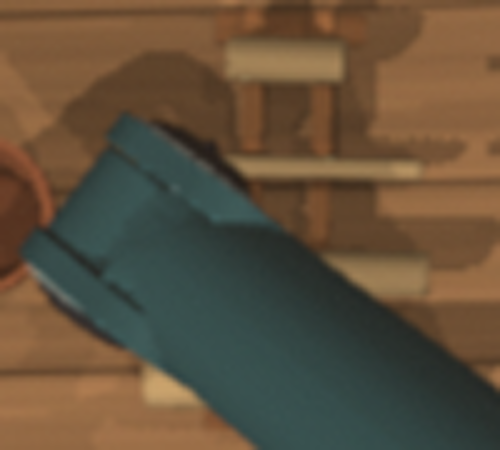

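```bash
python3 -m inch '[[0.3,0.001,-0.001,0.06,0],[0.3,0.001,-0.001,0.1,0],[0.3,0.001,-0.001,0.12,0],[0.3,0.001,-0.001,0.145,0],[0.3,0.001,-0.001,0.145,0]]'; python3 g.py 0.475 0.294 0.0145 87.5;
```

```text
clock: 3.3
tool_pos: [0.4764, 0.2962, 0.0163]
eef_rot: [3.139, -0.007, 1.525]
contact_force: [0.8, 5.2, -3.3]
width: 0.0557
t 3.3 pos [0.4764 0.2962 0.0163] rpy [179.84  -0.42  87.39] F [ 0.8  5.2 -3.3] w 0.0557 q1,7 [-0.24 -1.09]
rows shift [-0.0022 -0.0013  0.0018] turn -0.0013 dist 0.003
```

```bash
python3 -m inch '[[0.3,-0.002,-0.001,0.001,0],[0.3,-0.002,-0.001,0.001,0]]'; python3 - <<'E'
from bench import eyes
import cv2
from h import *
for n,(a,b,c,d_) in dict(scene=(150,250,310,410)).items():
    f=eyes.grab_frame(n)["frame"]; cv2.imwrite(f"pics/{n}3.png",cv2.resize(f[a:b,c:d_],None,fx=6,fy=6,interpolation=cv2.INTER_CUBIC))
E
```

```text
clock: 3.55
tool_pos: [0.4764, 0.2962, 0.0166]
eef_rot: [3.136, -0.012, 1.525]
contact_force: [0.8, 6.0, -3.3]
width: 0.0552
```

View pics/scene3.png

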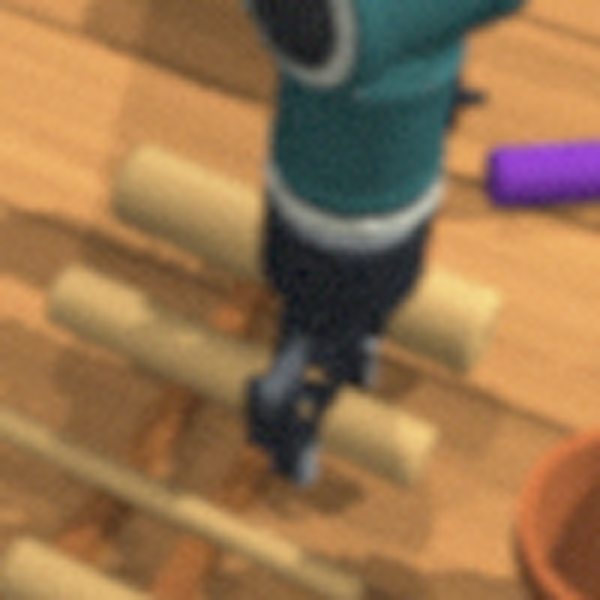

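```bash
python3 -m inch '[[0.3,0.006,-0.001,-0.003,0],[0.3,0.008,-0.001,0,0],[0.3,0.008,-0.001,0.002,0],[0.3,0.008,-0.001,0.002,0]]'; python3 g.py 0.475 0.302 0.0145 87.5
```

```text
clock: 4.1
tool_pos: [0.4757, 0.3036, 0.0144]
eef_rot: [3.137, -0.011, 1.525]
contact_force: [-0.5, 0.5, -0.8]
width: 0.0557
t 4.1 pos [0.4757 0.3036 0.0144] rpy [179.72  -0.62  87.37] F [-0.5  0.5 -0.8] w 0.0557 q1,7 [-0.25 -1.1 ]
rows shift [-0.0016 -0.0006 -0.0001] turn -0.0014 dist 0.002
```

```bash
python3 -m inch '[[-1,0,0,0,0],[-1,0,0,0,0],[-1,0,0,0,0],[-1,0,0,0,0],[-1,0,0,0,0]]'; python3 g.py 0.475 0.302 0.1545 87.5
```

```text
clock: 4.72
tool_pos: [0.4754, 0.3034, 0.0144]
eef_rot: [3.137, -0.01, 1.525]
contact_force: [-1.7, -0.8, 2.5]
width: 0.0303
t 4.72 pos [0.4754 0.3034 0.0144] rpy [179.74  -0.59  87.37] F [-1.7 -0.8  2.5] w 0.0303 q1,7 [-0.25 -1.1 ]
rows shift [ 0.      0.0003 -0.1401] turn -0.0015 dist 0.14
```

```bash
python3 -m inch '[[-1,0,0,-0.03,0],[-1,0,0,-0.08,0],[-1,0,0,-0.12,0],[-1,0,0,-0.12,0]]'; python3 g.py 0.617 0.095 0.1133 73.8
```

```text
clock: 5.22
tool_pos: [0.4768, 0.3036, 0.1374]
eef_rot: [3.131, -0.014, 1.525]
contact_force: [0.2, -0.3, -2.0]
width: 0.0303
t 5.22 pos [0.4768 0.3036 0.1374] rpy [179.4   -0.81  87.36] F [ 0.2 -0.3 -2. ] w 0.0303 q1,7 [-0.15 -0.99]
rows shift [-0.2023  0.1494  0.0228] turn 0.1507 dist 0.252
```

```bash
python3 - <<'E'
from bench import eyes
import cv2
from h import *
for n,(a,b,c,d_) in dict(scene=(130,250,300,420)).items():
    f=eyes.grab_frame(n)["frame"]; cv2.imwrite(f"pics/{n}4.png",cv2.resize(f[a:b,c:d_],None,fx=5,fy=5,interpolation=cv2.INTER_CUBIC))
E
```

```text
(no output)
```

View pics/scene4.png

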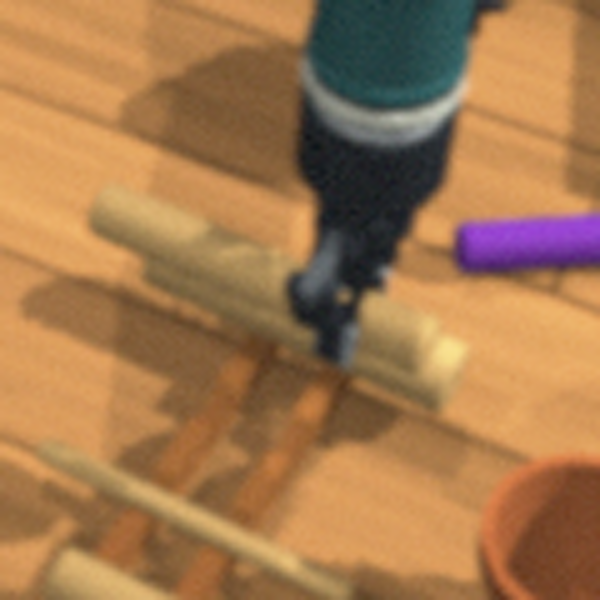

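```bash
python3 -m inch '[[-1,-0.202,0.149,0.01,0.15],[-1,-0.202,0.149,0.01,0.15],[-1,-0.202,0.149,0.01,0.15],[-1,-0.202,0.149,0.01,0.15],[-1,-0.202,0.149,0.01,0.15]]'; python3 g.py 0.617 0.095 0.0943 73.8
```

```text
clock: 5.9
tool_pos: [0.6169, 0.0861, 0.1209]
eef_rot: [3.139, -0.009, 1.279]
contact_force: [-0.8, 0.4, -2.6]
width: 0.03
t 5.9 pos [0.6169 0.0861 0.1209] rpy [179.83  -0.5   73.26] F [-0.8  0.4 -2.6] w 0.03 q1,7 [ 0.17 -0.76]
rows shift [ 0.0083 -0.0025  0.0266] turn -0.006 dist 0.028
```

```bash
python3 -m inch '[[-1,0.008,-0.0025,0.0275,-0.006],[-1,0.008,-0.0025,0.0275,-0.006],[-1,0.008,-0.0025,0.0275,-0.006]]'; python3 g.py 0.617 0.095 0.0934 73.8
python3 - <<'E'
from bench import eyes
import cv2
from h import *
for n,(a,b,c,d_) in dict(scene=(110,230,200,350),top=(150,230,300,420)).items():
    f=eyes.grab_frame(n)["frame"]; cv2.imwrite(f"pics/{n}5.png",cv2.resize(f[a:b,c:d_],None,fx=5,fy=5,interpolation=cv2.INTER_CUBIC))
E
```

```text
clock: 6.28
tool_pos: [0.6164, 0.0956, 0.0931]
eef_rot: [3.14, -0.009, 1.289]
contact_force: [0.6, 0.2, -1.6]
width: 0.0302
t 6.28 pos [0.6164 0.0956 0.0931] rpy [179.89  -0.5   73.88] F [ 0.6  0.2 -1.6] w 0.0302 q1,7 [ 0.14 -0.78]
rows shift [-0.0004  0.0008 -0.0003] turn 0.0008 dist 0.001
```

View pics/scene5.png

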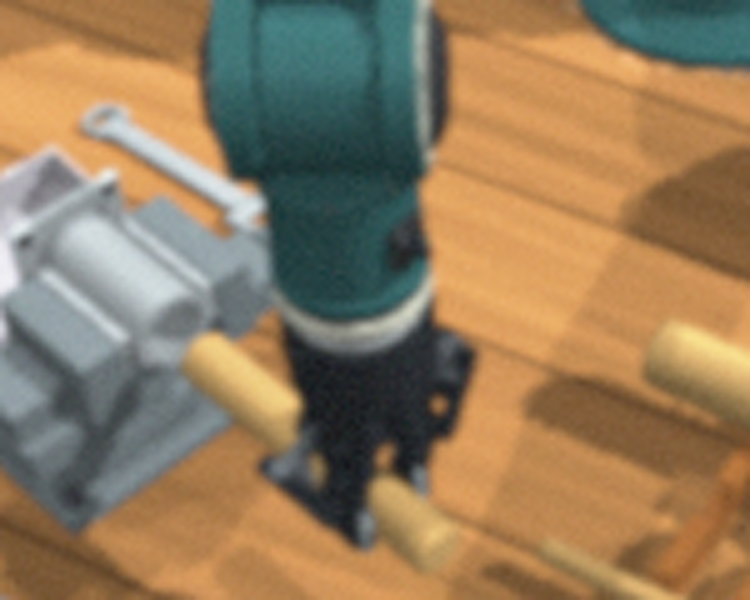

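View pics/top5.png

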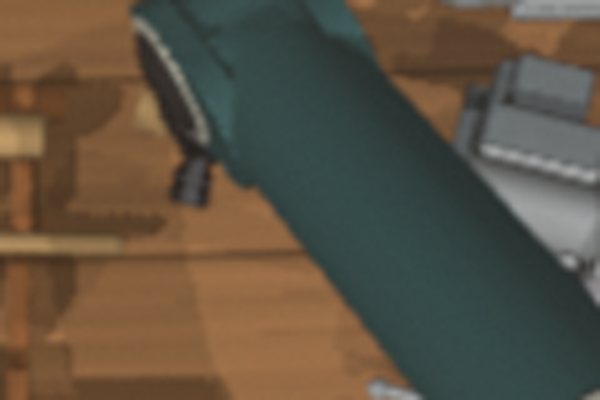

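```bash
cat > ov.py <<'E'
from h import *
from bench import eyes,status
import sys
def ov(name,a,b,c,d,k=6,axis=True,vp=(0.5547,-.1189,-1.8533),off=.057):
    f=eyes.grab_frame('scene')["frame"]; im=cv2.resize(f[a:b,c:d],None,fx=k,fy=k,interpolation=cv2.INTER_CUBIC)
    def ln(P,col):
        p=proj('scene',P); p=((p-[c,a]+.5)*k-.5)
        cv2.polylines(im,[np.round(p*8).astype(np.int32).reshape(-1,1,2)],False,col,1,cv2.LINE_AA,3)
    th=np.linspace(0,2*np.pi,40)
    for rr in (.020,.026):
      ln(place(np.c_[th*0-.045,rr*np.cos(th),.112+rr*np.sin(th)],*vp),(0,0,255))
    ln(place([[-.3,0,.112],[.1,0,.112]],*vp),(0,0,255))
    s=status.observe(); M=R.from_euler('xyz',s['eef_rot']).as_matrix(); x=M[:,0]; y=np.cross([0,0,1],x); y/=np.linalg.norm(y)
    x=np.array([x[0],x[1],0]);x/=np.linalg.norm(x); z=np.array([0,0,1])
    g=s['tool_pos']+.0187*-M[:,2]; ctr=g-off*x
    for e in(-.1,.1): ln(ctr+e*x+.016*(np.outer(np.cos(th),y)+np.outer(np.sin(th),z)),(0,255,0))
    ln(np.array([ctr-.1*x,ctr+.1*x]),(0,255,0))
    # vice-frame numbers
    q=place([[0,0,0]],0,0,0); 
    Rv=R.from_euler('z',vp[2]).as_matrix(); t=Rv.T@(ctr-.1*x-[vp[0],vp[1],0]); t2=Rv.T@(ctr+.1*x-[vp[0],vp[1],0]); print('tip in vice',t.round(4),'rear',t2.round(4))
    cv2.imwrite(name,im)
E
python3 -c "
from ov import *
ov('pics/ov1.png',150,230,200,300,8)"
```

```text
tip in vice [-0.066   0.0004  0.113 ] rear [-0.266   0.0003  0.113 ]
```

View pics/ov1.png

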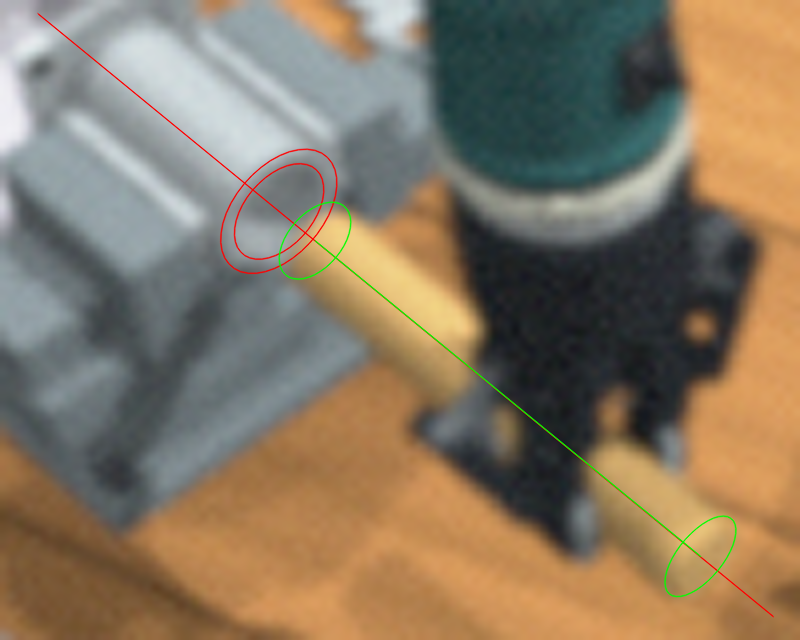

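```bash
python3 -m inch '[[-1,-0.012,0,0.001,0],[-1,-0.024,0,0.001,0],[-1,-0.036,0,0.001,0],[-1,-0.036,0,0.001,0]]'; python3 -c "
from ov import *
from g import show
show()
ov('pics/ov2.png',150,230,200,300,8)"
```

```text
clock: 6.92
tool_pos: [0.6071, 0.0585, 0.093]
eef_rot: [3.137, -0.008, 1.286]
contact_force: [0.8, -0.7, -1.7]
width: 0.0305
t 6.92 pos [0.6071 0.0585 0.093 ] rpy [179.75  -0.48  73.68] F [ 0.8 -0.7 -1.7] w 0.0305 q1,7 [ 0.21 -0.73]
tip in vice [-0.029   0.0005  0.1118] rear [-0.229   0.0007  0.1118]
```

View pics/ov2.png

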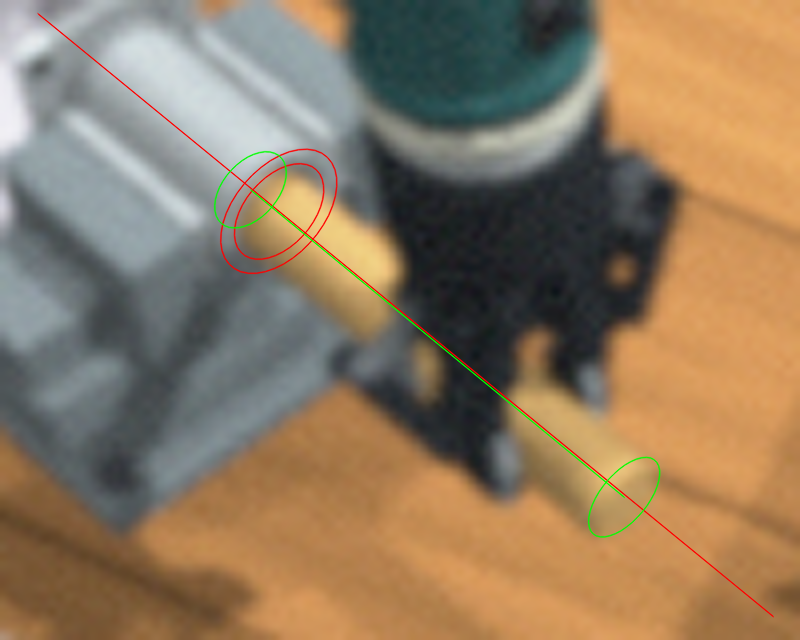

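```bash
python3 -m inch '[[-1,-0.008,0,0,0],[-1,-0.016,0,0,0],[-1,-0.024,0,0,0],[-1,-0.032,0,0,0],[-1,-0.04,0,0,0]]'; python3 -c "
from ov import *
from g import show
show()
ov('pics/ov3.png',150,230,200,300,8)"
```

```text
clock: 7.6
tool_pos: [0.5975, 0.0263, 0.0937]
eef_rot: [3.135, -0.017, 1.29]
contact_force: [3.4, 9.6, -1.5]
width: 0.0302
t 7.6 pos [0.5975 0.0263 0.0937] rpy [179.61  -0.97  73.94] F [ 3.4  9.6 -1.5] w 0.0302 q1,7 [ 0.27 -0.67]
tip in vice [0.0075 0.0008 0.1122] rear [-0.1925  0.0006  0.1122]
```

```bash
python3 -m inch '[[-1,-0.01,0,0,0],[-1,-0.018,0,0,0],[-1,-0.026,0,0,0],[-1,-0.034,0,0,0],[-1,-0.042,0,0,0]]'; python3 -c "
from ov import *
from g import show
show()
ov('pics/ov3.png',120,220,165,285,6)"
```

```text
clock: 8.28
tool_pos: [0.5862, -0.0121, 0.0934]
eef_rot: [3.134, -0.02, 1.292]
contact_force: [0.9, 5.1, -1.2]
width: 0.0306
t 8.28 pos [ 0.5862 -0.0121  0.0934] rpy [179.56  -1.17  74.01] F [ 0.9  5.1 -1.2] w 0.0306 q1,7 [ 0.34 -0.61]
tip in vice [0.0488 0.0008 0.1118] rear [-0.1512  0.0005  0.1118]
```

View pics/ov3.png

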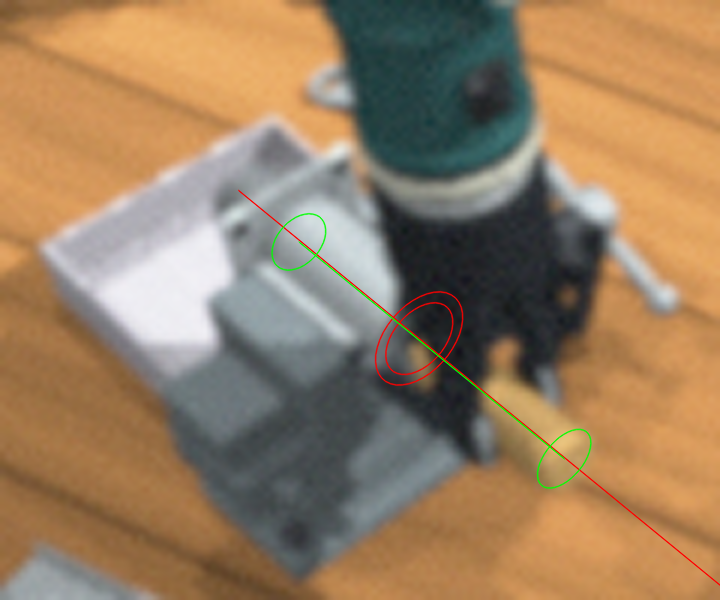

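```bash
python3 -m inch '[[-1,-0.01,0,0,0],[-1,-0.018,0,0,0],[-1,-0.026,0,0,0],[-1,-0.026,0,0,0]]'; python3 -c "
from ov import *
from g import show
show()
ov('pics/ov4.png',120,220,165,285,6)"
```

```text
clock: 8.82
tool_pos: [0.5781, -0.0412, 0.0926]
eef_rot: [3.135, -0.017, 1.288]
contact_force: [-0.5, 0.3, -2.6]
width: 0.0303
t 8.82 pos [ 0.5781 -0.0412  0.0926] rpy [179.61  -0.95  73.81] F [-0.5  0.3 -2.6] w 0.0303 q1,7 [ 0.39 -0.56]
tip in vice [0.0754 0.0008 0.1114] rear [-0.1246  0.0006  0.1114]
```

View pics/ov4.png

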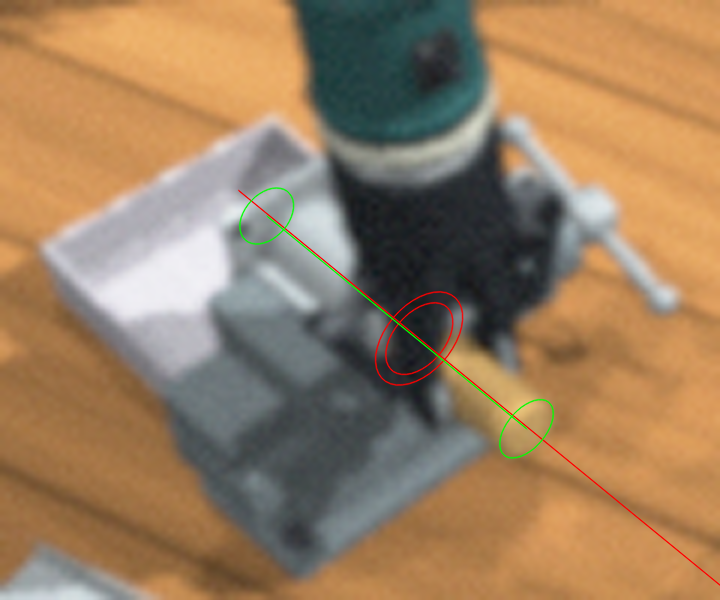

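```bash
python3 - <<'E'
from bench import eyes
import cv2
f=eyes.grab_frame("top")["frame"]; cv2.imwrite("pics/top6.png",cv2.resize(f[150:260,365:475],None,fx=5.4,fy=5.4,interpolation=cv2.INTER_CUBIC))
E
```

```text
(no output)
```

View pics/top6.png

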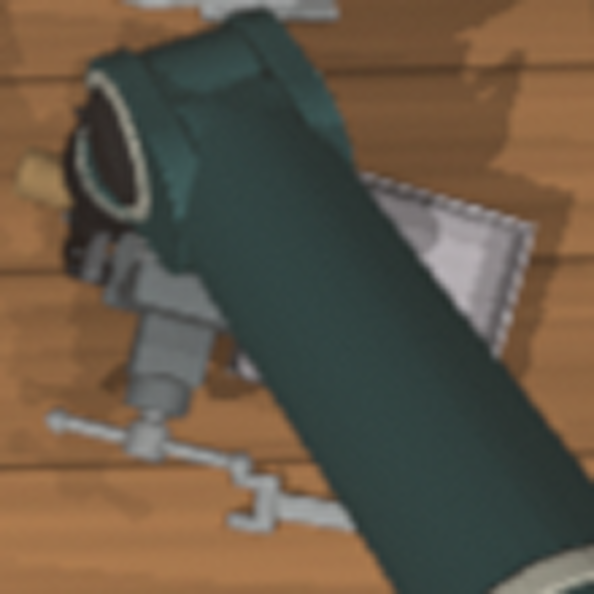

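```bash
python3 -m inch '[[-1,0.03,0,0,0],[-1,0.06,0,0,0],[-1,0.1,0,0,0],[-1,0.14,0,0,0],[-1,0.145,0,0,0]]'; python3 -c "
from ov import *
from g import show
show()
ov('pics/ov5.png',120,240,165,285,5)"
```

```text
clock: 9.55
tool_pos: [0.6187, 0.1047, 0.0957]
eef_rot: [3.134, -0.021, 1.296]
contact_force: [0.0, -0.1, -2.9]
width: 0.0303
t 9.55 pos [0.6187 0.1047 0.0957] rpy [179.59  -1.19  74.25] F [ 0.  -0.1 -2.9] w 0.0303 q1,7 [ 0.14 -0.78]
tip in vice [-0.0734  0.0003  0.1141] rear [-0.2734 -0.0008  0.1141]
```

View pics/ov5.png

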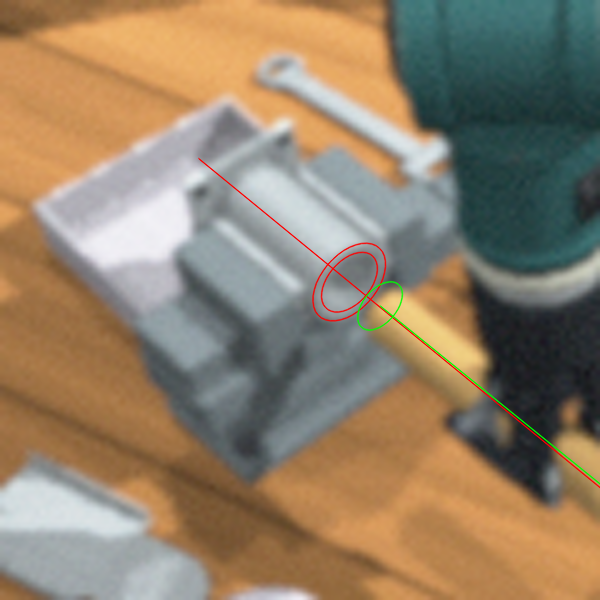

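```bash
python3 - <<'E'
from bench import eyes
import cv2
f=eyes.grab_frame("top")["frame"]; cv2.imwrite("pics/top7.png",cv2.resize(f[150:260,365:475],None,fx=5.4,fy=5.4,interpolation=cv2.INTER_CUBIC))
E
python3 g.py 0.477 0.3036 0.145 87.4
```

```text
t 9.65 pos [0.6184 0.1006 0.0951] rpy [179.61  -1.01  74.02] F [-0.7 -0.5 -2.7] w 0.0305 q1,7 [ 0.14 -0.78]
rows shift [ 0.1571 -0.1915 -0.0484] turn -0.1487 dist 0.252
```

View pics/top7.png

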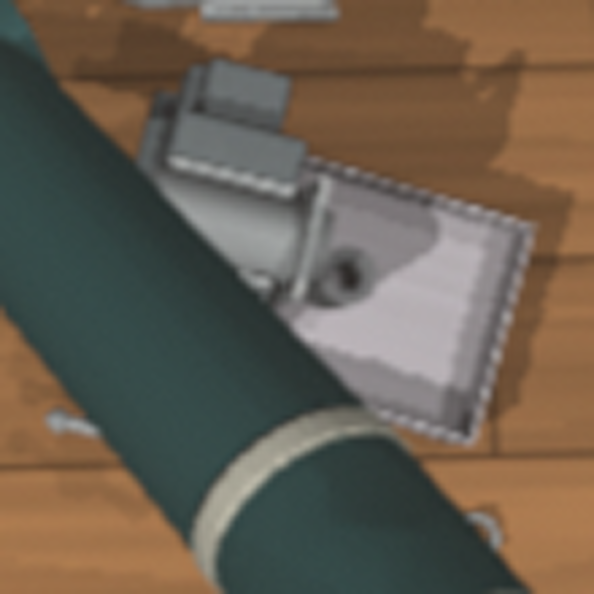

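```bash
python3 -m inch '[[-1,0.02,-0.005,-0.045,0],[-1,0.157,-0.1915,-0.05,-0.149],[-1,0.157,-0.1915,-0.05,-0.149],[-1,0.157,-0.1915,-0.05,-0.149],[-1,0.157,-0.1915,-0.05,-0.149]]'; python3 g.py 0.4768 0.3036 0.1374 87.4
```

```text
clock: 10.28
tool_pos: [0.4753, 0.3041, 0.1468]
eef_rot: [3.131, -0.015, 1.526]
contact_force: [0.4, 0.8, -1.4]
width: 0.0306
t 10.28 pos [0.4753 0.3041 0.1468] rpy [179.39  -0.87  87.45] F [ 0.4  0.8 -1.4] w 0.0306 q1,7 [-0.15 -0.98]
rows shift [-0.0005  0.0014  0.0094] turn 0.0006 dist 0.01
```

```bash
python3 -m inch '[[-1,0,0,0.05,0],[-1,0,0,0.09,0],[-1,0,0,0.1,0],[-1,0,0,0.1,0]]'; python3 g.py 0.4754 0.3034 0.0148 87.4;  python3 -c "
from ov import *
ov('pics/ov6.png',140,260,290,410,5)"
```

```text
clock: 10.78
tool_pos: [0.4769, 0.3048, 0.047]
eef_rot: [3.131, -0.015, 1.525]
contact_force: [-0.9, 0.4, -1.8]
width: 0.0301
t 10.78 pos [0.4769 0.3048 0.047 ] rpy [179.4   -0.85  87.38] F [-0.9  0.4 -1.8] w 0.0301 q1,7 [-0.22 -1.08]
rows shift [-0.002  -0.0018  0.0321] turn -0.0002 dist 0.032
tip in vice [-0.2331 -0.1557  0.0666] rear [-0.4275 -0.2027  0.0666]
```

View pics/ov6.png

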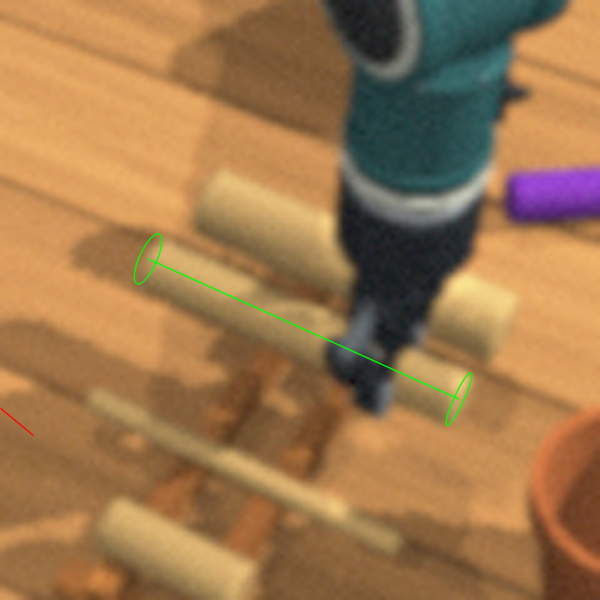

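```bash
python3 -m inch '[[-1,-0.002,-0.002,0.012,0],[-1,-0.002,-0.002,0.022,0],[-1,-0.002,-0.002,0.032,0],[-1,-0.002,-0.002,0.032,0]]'; python3 g.py 0.4754 0.3034 0.0144 87.4
```

```text
clock: 11.32
tool_pos: [0.4755, 0.3039, 0.0151]
eef_rot: [3.131, -0.015, 1.526]
contact_force: [0.7, -0.6, -1.8]
width: 0.0306
t 11.32 pos [0.4755 0.3039 0.0151] rpy [179.37  -0.87  87.4 ] F [ 0.7 -0.6 -1.8] w 0.0306 q1,7 [-0.25 -1.11]
rows shift [-0.0005 -0.      0.0007] turn 0.0001 dist 0.001
```

```bash
python3 -m inch '[[-1,0,0,0.001,0],[-1,0,0,0.001,0],[0.3,0,0,0.001,0],[0.3,0,0,0.001,0],[0.3,0,0,0.001,0]]'; python3 -m inch '[[0.3,0,0,0,0],[0.3,0,0,-0.04,0],[0.3,0,0,-0.09,0],[0.3,0,0,-0.15,0],[0.3,0,0,-0.2,0]]'; python3 g.py 0.35 -0.0 0.3 80
```

```text
clock: 11.95
tool_pos: [0.4756, 0.3039, 0.0141]
eef_rot: [3.13, -0.015, 1.526]
contact_force: [-0.6, 0.0, 0.5]
width: 0.0555
clock: 12.58
tool_pos: [0.4732, 0.3011, 0.2164]
eef_rot: [3.129, -0.016, 1.526]
contact_force: [0.5, 0.3, -0.7]
width: 0.0557
t 12.57 pos [0.4732 0.3011 0.2164] rpy [179.3   -0.91  87.42] F [ 0.5  0.3 -0.7] w 0.0557 q1,7 [-0.1  -0.93]
rows shift [-0.305  -0.1084 -0.0898] turn 0.0824 dist 0.336
```

Move clear between rack and vice and look.

```bash
python3 -m inch '[[0.3,-0.25,-0.02,-0.06,0],[0.3,-0.25,-0.02,-0.06,0],[0.3,-0.25,-0.02,-0.06,0],[0.3,-0.25,-0.02,-0.06,0],[0.3,-0.25,-0.02,-0.06,0]]'; python3 - <<'E'
from bench import eyes
import cv2
for n in("scene","top"):
    f=eyes.grab_frame(n)["frame"]; cv2.imwrite(f"pics/{n}8.png",f)
    if n=="top": cv2.imwrite("pics/t_rack8.png",cv2.resize(f[160:260,250:350],None,fx=6,fy=6,interpolation=cv2.INTER_CUBIC))
E
```

```text
clock: 13.2
tool_pos: [0.4412, 0.0469, 0.273]
eef_rot: [3.128, -0.014, 1.518]
contact_force: [-0.1, -0.1, 0.1]
width: 0.0559
```

View pics/top8.png

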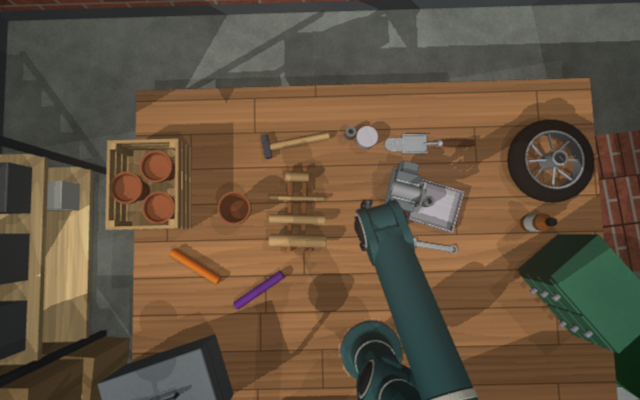

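View pics/t_rack8.png

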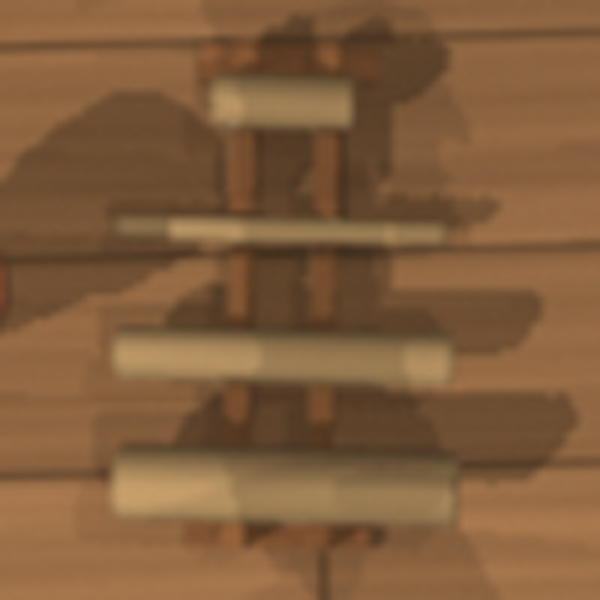

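View pics/scene8.png

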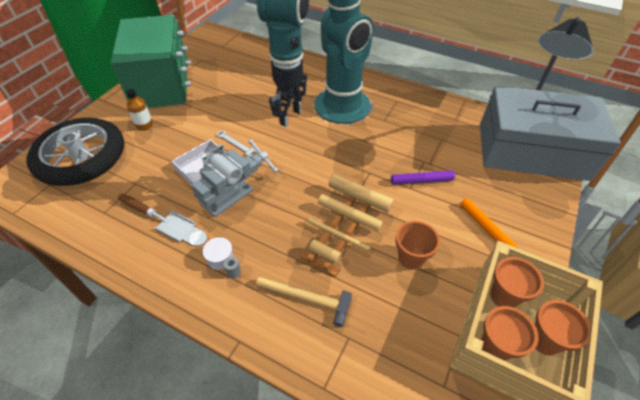

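```bash
python3 -c "
from g import show
show()
from bench import job; print(job.job_done())"
```

```text
t 13.3 pos [0.4413 0.0504 0.2725] rpy [179.23  -0.89  87.26] F [ 0.1  0.9 -0.5] w 0.0555 q1,7 [ 0.43 -0.29]
the job is handed in; nothing more can be done
None
```

The job is done and handed in at 13.3 s of the 53 s allowed. The worn bush is out of the sleeve and standing on end in the tray, and the 32 mm × 200 mm drift is back in its own notches.

- **Pushing:** I pushed until the drift tip was about 10 mm past the far mouth. The push force was about 10 N, and it fell to zero once the bush was out.
- **Last pictures:** The drift lies within about 1 px (about 3 mm) of where it started and parallel to the others. The other drifts, the tray and the bystanders look unmoved. The gripper is clear of everything.
- **Contact with the rack:** On the first descent a finger touched a rack batten at about 6 N. I moved the grasp 8 mm further back along the drift before closing the fingers.
- **Bush only seen from above:** In the scene camera the flange hides the bush, so I confirmed it in the tray from the top view only.

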